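Line up the carved birds by height

TASK

Set the four carved birds out for display on the board, one upright on each green disc, in order of height: the smallest on the disc beside the brass ball, rising to the tallest on the disc beside the black knob. Each bird's foot should stand wholly on its disc, facing whichever way you like. Don't tip any bird over on the way.

Things in the scene. Friction and masses are not known exactly. Their poses are not given: they have to be found in the camera images.
- wren: Loose carved bird, the smallest: all plain pale wood. 66 mm high, on a 7 mm post and round foot, 40 mm wide, 10 mm thick. Barrel-shaped body 30 mm wide, axis 45 mm above the underside; grip it across, right over the foot. 60 mm long, centred; head top 21 mm above the body axis. Origin: centre of the foot's underside; x to the beak, y across the body, z up.
- tit: Loose carved bird, second smallest: yellow belly, blue back, black head. 88 mm high, on a 7 mm post and round foot, 42 mm wide, 10 mm thick. Barrel-shaped body 36 mm wide, axis 63 mm above the underside; grip it across, right over the foot. 72 mm long, centred; head top 25 mm above the body axis. Origin: centre of the foot's underside; x to the beak, y across the body, z up.
- robin: Loose carved bird, second tallest: orange belly and head, dark brown back. 110 mm high, on a 7 mm post and round foot, 45 mm wide, 10 mm thick. Barrel-shaped body 42 mm wide, axis 81 mm above the underside; grip it across, right over the foot. 84 mm long, centred; head top 29 mm above the body axis. Origin: centre of the foot's underside; x to the beak, y across the body, z up.
- pigeon: Loose carved bird, the tallest: grey belly, white back, green head. 132 mm high, on a 7 mm post and round foot, 48 mm wide, 10 mm thick. Barrel-shaped body 48 mm wide, axis 99 mm above the underside; grip it across, right over the foot. 96 mm long, centred; head top 33 mm above the body axis. Origin: centre of the foot's underside; x to the beak, y across the body, z up.
- disc1: Dark green flat disc, 70 mm in diameter, let into the pale display board: the rightmost as the robot sees it (lowest y) of four in a straight row at 95 mm spacing. Fixed. Origin: centre of the disc on the board's top, 18 mm above the bench; y runs along the row to the left, x across the board away from the robot. The board is 105 x 470 mm.
- disc2: Dark green flat disc, 70 mm in diameter, let into the pale display board: second from the right of four in a straight row at 95 mm spacing. Fixed. Origin: centre of the disc on the board's top, 18 mm above the bench; y runs along the row to the left, x across the board away from the robot. The board is 105 x 470 mm.
- disc3: Dark green flat disc, 70 mm in diameter, let into the pale display board: third from the right of four in a straight row at 95 mm spacing. Fixed. Origin: centre of the disc on the board's top, 18 mm above the bench; y runs along the row to the left, x across the board away from the robot. The board is 105 x 470 mm.
- disc4: Dark green flat disc, 70 mm in diameter, let into the pale display board: the leftmost (highest y) of four in a straight row at 95 mm spacing. Fixed. Origin: centre of the disc on the board's top, 18 mm above the bench; y runs along the row to the left, x across the board away from the robot. The board is 105 x 470 mm.
- brass_end: Polished brass ball knob, 28 mm in diameter and 38 mm high, fixed on one end of the display board, in line with the discs and 74 mm from the centre of the end disc; which end it is on varies. Origin: centre of its underside, on the board's top.
- black_end: Black cone-topped knob, 28 mm in diameter and 36 mm high, fixed on the board's other end, in the same way. Origin: centre of its underside, on the board's top.
There are look-alikes about, which are no part of the job. Leave any red or turquoise look-alike of the pigeon alone.

How it is judged:
By the outcome, as a careful person would: the job done as asked, in the order asked, and still so for the second after the job is handed in, with the robot touching nothing.
It also fails if it takes over 112 s, if anything falls off the work surface, if the arm or the gripper's body presses on something with over 40 N, if the wrist force passes 120 N, or if a joint passes its speed limit or range.

ROBOT

A 6-joint arm with a two-finger parallel gripper is mounted at the origin on the work surface. World frame = base frame: x ahead of the robot, y to its left, z up, the work surface at z = 0. Lengths are in m, angles in rad, forces in N, time in s.
With the tool pointing down it reaches from about 0.375 to 0.975 m from the base axis. Payload 3.8 kg.
Tool frame: the origin (TCP) lies on the centre line of the jaws, within the pads' length; the fingertips stand ahead of it and the grasp point (between the pads) lies 8 mm behind it (r.finger_overhang is the z of the fingertips in the tool frame, in m); z points along the fingers, y is the line along which they close (so a half turn about z gives the same grasp; the last joint's range is limited). The gripper opens to 88 mm and grips with 3 to 60 N. Pads are 18 mm wide; open, the fingers measure 123 mm over their backs; the gripper's body (75 mm by 187 mm) begins 45 mm behind the grasp point.
Start: joints at [-1.241, 0.264, 1.604, -0, 1.274, -0.037], TCP at [0.242, -0.63, 0.25] pointing down, gripper open.
Joint ranges: [-2.63, 2.63], [-0.94, 2.18], [0.31, 2.57], [-1.31, 4.45], [0, 2.66], [-2.55, 2.55]. Speed limits (rad/s): [2.57, 2.57, 3.14, 3.14, 3.14, 3.14].

INTERFACE

Orientations are given as a unit quaternion [w, x, y, z].
In Python, from bench import r, imaging, sign_off, trace gives the robot as it stands.
- The arm moves only by the shell command python3 -m inch 'ROWS' [OPENING] [FORCE]. ROWS is JSON, a list that holds one entry, the list of rows, each a list of 4 numbers: the shift along the tool's x, y, z in m, then the turn about the tool's z in rad. In form: [[[tx, ty, tz, turn], ...]]. A call has 1 to 12 rows; each row shifts and turns the commanded pose from where the row before left it, along the tool's axes as they then stand; what a row does not reach is not made up. A row lasts 1/8 s, in which the tool goes at most 62.5 mm and 10.7 degrees, less where a joint would pass 70% of its speed; a pose out of reach is approached as far as the arm can. A call with a gripper value outside its range is refused whole. OPENING is the closure, from -1 (fully open) to 1 (shut), set as the call begins (- or left out, the last holds). The fingers move at their own pace and stop on an object; FORCE is the grip in N (left out, the last holds). Time passes only in rows, so rows that do not move let the fingers close. It gives the time, the measured TCP pose, the force, the opening and the grip force at its end, in the units of the state.
- r.read_state(): the state, without advancing time (a new reading comes with each control period).
- imaging.capture(name): name is "scene" or "top" or "wrist"; returns (picture, depth): 400x640x3 uint8, red, green, blue; 400x640 float32, m along the optical axis (not along the pixel's ray), 0 where there is no reading.
- imaging.camera_params(name): a dict with "K" (3x3 intrinsics, pixels), "camera_from_world" (4x4, takes a point from world to camera coordinates); the wrist camera has in their place "mount" (4x4, takes a point from camera to tool coordinates, whose origin is the TCP and whose axes are the flange's). Camera axes: x right, y up, looking along -z (the intrinsics and any distortion apply to the point x, -y, -z); pixel columns grow to the right and rows downward; lengths in m; the calibration is good to about 2 mm. A picture is of the moment at which its call begins: read the wrist's pose just before it. camera_params takes no time and is no camera call.
- sign_off(): hands the job in; it is judged then, once.
Trained networks look in the newest picture that a camera, given by its name, has taken for a name from the list of things; names that differ only in an ending like _2 or _b are one class to them, and where a whole thing is asked for, a point or a joint stands for the part that bears it (a point fixed in the world has none). Each returns a list of dicts, best first, with "conf" (0 to 1); they miss things now and then, are a little off and sometimes report something else, mostly with a low value. They report only what shows in the picture. A call takes as long as a camera call. They do not tell look-alikes from the thing itself.
- trace(query, camera): "pixels" (400x640 bool, what is visible of it) and "xy" ([column, row] in pixels, amid what is visible of it).
The state is a dict: "time_s": time; "joints": joint angles; "joint_velocities": joint speeds; "joint_efforts": joint torques, N m; "position": TCP position; "ee_rot": TCP orientation; "ft_force": force on the tool from outside, world axes, zero at the start; "wrist_torque": the same for the moment, N m; "finger_gap": finger opening in m; "gripper_force": force on a finger pad.
Only numpy, scipy, OpenCV 4.12 (cv2) and the standard library are available. Lean on these libraries where they do the work, as an engineer would, in place of code of your own. Each camera call takes 0.05 s, during which the arm holds its last target. There are 200 camera calls.

## Working session

There is one attempt and no reset: what is moved stays moved. The work goes in short steps, Python scripts to look and compute and a shell command to move; the robot and the scene stay as the last step left them, time stands still between calls to the robot, and variables do not carry over. Pictures are saved under pics/ and viewed, at most 14 in all, crops included, and the job is handed in when it is done.

```bash
ls; mkdir -p pics; python3 - <<'E'
from bench import r, imaging
import cv2, numpy as np
s=r.read_state(); print(s['time_s'],s['position'],s['ee_rot'],s['finger_gap'],r.finger_overhang)
for n in ("scene","top"):
    p,d=imaging.capture(n); cv2.imwrite(f"pics/{n}0.png",p[:,:,::-1])
    print(n,imaging.camera_params(n))
print(imaging.camera_params("wrist"))
E
```

```text
pics
0.0 [ 0.24184935 -0.62945209  0.2483898 ] [-1.10403814e-03  9.83226092e-01  1.82387533e-01 -1.47191065e-04] 0.08800025820968486 0.011
scene {'K': array([[411.53815927,   0.        , 318.21385749],
       [  0.        , 411.53815927, 196.28920043],
       [  0.        ,   0.        ,   1.        ]]), 'camera_from_world': array([[-0.57107   ,  0.82069876,  0.01823737,  0.15149912],
       [-0.63481355, -0.45559243,  0.62405713,  0.33981356],
       [ 0.52047172,  0.34480297,  0.78116586, -1.33298269],
       [ 0.        ,  0.        ,  0.        ,  1.        ]])}
top {'K': array([[483.46901849,   0.        , 310.16046523],
       [  0.        , 483.46901849, 202.73533193],
       [  0.        ,   0.        ,   1.        ]]), 'camera_from_world': array([[ 1.35823820e-02, -9.99907537e-01, -6.60175118e-04,
         1.17138826e-01],
       [ 9.74406570e-01,  1.30878215e-02,  2.24411553e-01,
        -4.94369245e-01],
       [-2.24382164e-01, -3.69132241e-03,  9.74494237e-01,
        -1.36305277e+00],
       [ 0.00000000e+00,  0.00000000e+00,  0.00000000e+00,
         1.00000000e+00]])}
{'K': array([[283.22435744,   0.        , 319.33737691],
       [  0.        , 283.22435744, 198.31900651],
       [  0.        ,   0.        ,   1.        ]]), 'mount': array([[-6.88318422e-04,  9.59957179e-01,  2.80145927e-01,
         7.18981989e-02],
       [ 9.99999726e-01,  5.84683253e-04,  4.53504173e-04,
        -2.30130310e-04],
       [ 2.71547955e-04,  2.80146163e-01, -9.59957319e-01,
        -1.35469909e-01],
       [ 0.00000000e+00,  0.00000000e+00,  0.00000000e+00,
         1.00000000e+00]])}
```

View pics/scene0.png

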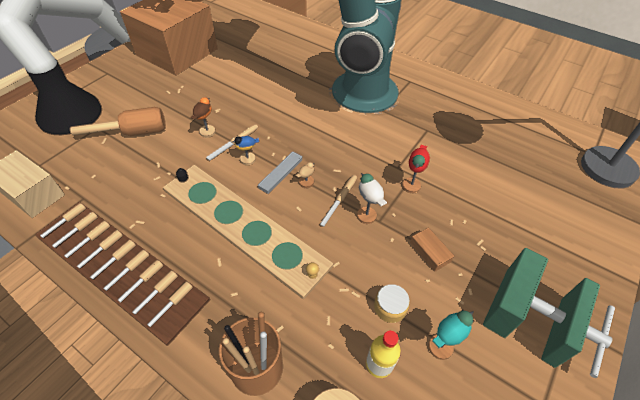

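View pics/top0.png

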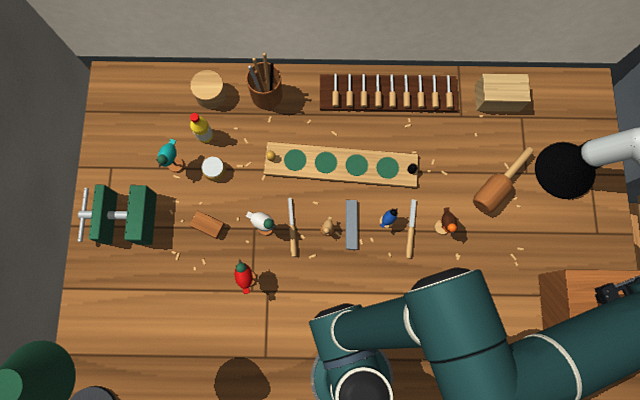

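```bash
cat > h.py <<'E'
from bench import r, imaging, sign_off, trace
import cv2, numpy as np
from scipy.spatial.transform import Rotation as R
from scipy.optimize import least_squares
B=dict(wren=(.015,.045,.020,.060),tit=(.018,.063,.021,.072),robin=(.021,.081,.0225,.084),pigeon=(.024,.099,.024,.096))
def cam_T(n,s=None):
    c=imaging.camera_params(n)
    if n!='wrist': return c['K'],np.linalg.inv(c['camera_from_world'])
    q=np.array(s['ee_rot']); T=np.eye(4); T[:3,:3]=R.from_quat(q[[1,2,3,0]]).as_matrix(); T[:3,3]=s['position']
    return c['K'],T@c['mount']
def cloud(n):
    s=r.read_state(); p,d=imaging.capture(n); K,T=cam_T(n,s)
    v,u=np.mgrid[:400,:640]
    P=np.stack([(u-K[0,2])/K[0,0]*d,-(v-K[1,2])/K[1,1]*d,-d],-1)@T[:3,:3].T+T[:3,3]
    P[d<=0]=np.nan
    return p,P
E
python3 - <<'E'
from h import *
np.set_printoptions(precision=4,suppress=True)
import pickle
out={}
for n in ("top","scene"):
    p,P=cloud(n); out[n]=(p,P,{})
    for q in list(B)+["brass_end","black_end","disc1"]:
        for t in trace(q,n)[:5]:
            m=t['pixels']; w=P[m]; w=w[~np.isnan(w[:,0])]
            out[n][2].setdefault(q,[]).append((t['conf'],m))
            print(n,q,round(t['conf'],2),np.round(t['xy']),len(w),np.median(w,0),w.min(0)[2],w.max(0)[2])
pickle.dump(out,open('m.pkl','wb'))
E
```

```text
top wren 0.45 [329. 226.] 160 [0.4221 0.0713 0.0543] 0.004657628683060633 0.06798122258387962
top tit 0.67 [358. 167.] 391 [ 0.6226 -0.0182  0.0179] 0.008515224721107328 0.027682691238047452
top tit 0.57 [389. 218.] 242 [ 0.4481 -0.1037  0.0747] -0.005628191379238423 0.09296598468882555
top pigeon 0.76 [242. 277.] 426 [0.2734 0.2994 0.1177] -0.0003763687165154739 0.13645356083267401
top pigeon 0.71 [262. 221.] 419 [0.4225 0.2568 0.1169] -0.00586112461861954 0.1343560657059235
top pigeon 0.61 [173. 154.] 530 [0.6179 0.5364 0.1099] -0.003651983761577826 0.1344784856256911
top black_end 0.61 [449. 222.] 372 [ 0.434  -0.2675  0.0939] -0.003117226251818206 0.11331381383397066
top black_end 0.16 [260. 222.] 433 [0.4225 0.2572 0.1165] -0.00586112461861954 0.1343560657059235
top disc1 0.94 [383. 165.] 377 [ 0.617  -0.1104  0.0179] 0.009760845540049967 0.027802752863393954
top disc1 0.83 [328. 163.] 405 [0.6306 0.077  0.0182] 0.008824769316625014 0.02690528874731113
top disc1 0.68 [294. 158.] 350 [0.6384 0.1722 0.0178] 0.00987640292540548 0.027190161054000184
top disc1 0.59 [354. 164.] 349 [ 
[... 358 characters left out ...]
24
scene pigeon 0.87 [371. 198.] 908 [0.4363 0.2608 0.1074] -0.0017151205258681967 0.13435054715053818
scene pigeon 0.57 [415. 165.] 630 [0.2881 0.3077 0.1076] -0.00024300406320520995 0.13389985058229437
scene black_end 0.64 [183. 173.] 153 [ 0.6169 -0.1767  0.0409] -9.845735284530477e-05 0.0574696679687573
scene disc1 0.95 [289. 254.] 622 [0.6393 0.1753 0.02  ] 0.01601187233951662 0.024542792340483843
scene disc1 0.93 [260. 234.] 604 [0.6333 0.08   0.02  ] 0.01576802433310409 0.02441418364284431
scene disc1 0.88 [229. 212.] 540 [ 0.6263 -0.0156  0.0198] 0.0156965177361581 0.024149286577778484
scene disc1 0.7 [203. 192.] 501 [ 0.6174 -0.1101  0.02  ] 0.016192543907869728 0.023739149035652773
```

```bash
cat > fit.py <<'E'
from h import *
np.set_printoptions(precision=4,suppress=True)
def fit(W,q,c0,yaws=None):
    Rr,za,rf,L=B[q]; c0=np.array(c0)
    d=np.linalg.norm(W[:,:2]-c0,axis=1)
    w=W[(d<L/2+.02)&(abs(W[:,2]-za)<.8*Rr)&(W[:,2]>.03)]
    best=None
    for y0 in np.arange(0,np.pi,np.pi/8):
        def f(x):
            c,s=np.cos(x[2]),np.sin(x[2]); e=w[:,:2]-x[:2]
            a=e@[c,s]; b=e@[-s,c]; h=w[:,2]-za
            return (np.sqrt((a/(L/2))**2+(b/Rr)**2+(h/Rr)**2)-1)*Rr
        o=least_squares(f,[*c0,y0],loss='soft_l1',f_scale=.002)
        if best is None or o.cost<best.cost: best=o
    c=best.x[:2]; d=np.linalg.norm(W[:,:2]-c,axis=1)
    ft=W[(d<rf+.012)&(W[:,2]>.004)&(W[:,2]<.016)]
    fc,fr=cv2.minEnclosingCircle(ft[:,:2].astype(np.float32)) if len(ft)>2 else ((0,0),0)
    ps=W[(d<.02)&(W[:,2]>.016)&(W[:,2]<za-Rr-.003)]
    yaw=(best.x[2]+np.pi/2)%np.pi-np.pi/2
    print(q,'c',c,'yaw',round(np.degrees(yaw),1),'cost/n',np.sqrt(2*best.cost/len(w)).round(4),len(w),
      'foot',np.array(fc),round(fr,4),len(ft),'post',np.median(ps[:,:2],0) if len(ps) else None,len(ps))
    return best.x
E
python3 - <<'E'
from fit import *
import pickle
out=pickle.load(open('m.pkl','rb'))
cs=dict(wren=(.427,.075),tit=(.448,-.104),robin=(.438,-.266),pigeon=(.43,.259))
for n in ('top','scene','both'):
    print(n)
    W=np.concatenate([out[k][1].reshape(-1,3) for k in (['top','scene'] if n=='both' else [n])]); W=W[~np.isnan(W[:,0])]
    for q,c in cs.items(): fit(W,q,c)
    for y in range(1): pass
# discs by colour
for n in ('top','scene'):
    p,P,_=out[n]; hsv=cv2.cvtColor(p,cv2.COLOR_RGB2HSV)
    m=((hsv[...,0]>60)&(hsv[...,0]<95)&(hsv[...,1]>80)&(abs(P[...,2]-.018)<.012)&(abs(P[...,0]-.63)<.08)&(P[...,1]<.25)).astype(np.uint8)
    k,l,st,ce=cv2.connectedComponentsWithStats(m)
    for i in range(1,k):
        if st[i,4]>100: w=P[l==i]; print(n,st[i,4],w.mean(0),cv2.minEnclosingCircle(w[:,:2].astype(np.float32)))
p=out['scene'][0]; q=out['top'][0]
a=cv2.resize(p[90:230,180:440],None,fx=3,fy=3,interpolation=cv2.INTER_CUBIC)[:,:,::-1]
cv2.imwrite('pics/crop1.png',a)
E
```

```text
top
wren c [0.4214 0.0738] yaw -14.3 cost/n 0.0018 73 foot [0.4215 0.0742] 0.0316 55 post None 0
tit c [ 0.4564 -0.1102] yaw -40.4 cost/n 0.0017 102 foot [ 0.4527 -0.1071] 0.0303 45 post None 0
robin c [ 0.4319 -0.2755] yaw 15.2 cost/n 0.0017 168 foot [ 0.4322 -0.2775] 0.0325 103 post [ 0.4354 -0.2699] 1
pigeon c [0.4271 0.2549] yaw 66.5 cost/n 0.0019 188 foot [0.4255 0.2511] 0.0326 56 post None 0
scene
wren c [0.4221 0.0739] yaw -8.7 cost/n 0.0014 109 foot [0.4205 0.0762] 0.0272 136 post [0.4287 0.0748] 6
tit c [ 0.4556 -0.1083] yaw -45.9 cost/n 0.0016 154 foot [ 0.4606 -0.1064] 0.0271 145 post [ 0.4552 -0.1035] 19
robin c [ 0.4329 -0.274 ] yaw 12.2 cost/n 0.0016 189 foot [ 0.4377 -0.2747] 0.0295 145 post [ 0.4397 -0.2701] 27
pigeon c [0.4257 0.2541] yaw 63.4 cost/n 0.0016 307 foot [0.427  0.2518] 0.0322 246 post [0.4314 0.2597] 34
both
wren c [0.4221 0.0738] yaw -10.3 cost/n 0.0016 182 foot [0.4215 0.0742] 0.0316 191 post [0.4287 0.0748] 6
tit c [ 0.4556 -0.1087] yaw -43.5 cost/n 0.0017 256 foot [ 0.4565 -0.1097] 0.032 191 post [ 0.4552 -0.1035] 19
robin c [ 0.4325 -0.2748] yaw 14.
[... 277 characters left out ...]
)
top 349 [0.6299 0.079  0.0183] ((0.6298386454582214, 0.07856530696153641), 0.033929355442523956)
top 352 [ 0.6229 -0.016   0.0179] ((0.6222396492958069, -0.015664085745811462), 0.03406669199466705)
top 346 [ 0.616  -0.1106  0.0182] ((0.6167105436325073, -0.11075689643621445), 0.03396519273519516)
scene 422 [ 0.6185 -0.1113  0.0201] ((0.6182924509048462, -0.1110617071390152), 0.033787403255701065)
scene 474 [ 0.6253 -0.0168  0.0199] ((0.6240861415863037, -0.016962530091404915), 0.03431287035346031)
scene 529 [0.6323 0.0782 0.0201] ((0.6318944692611694, 0.07781735807657242), 0.03392018377780914)
scene 598 [0.639  0.1728 0.0201] ((0.6380133628845215, 0.17262643575668335), 0.03393474966287613)
```

View pics/crop1.png

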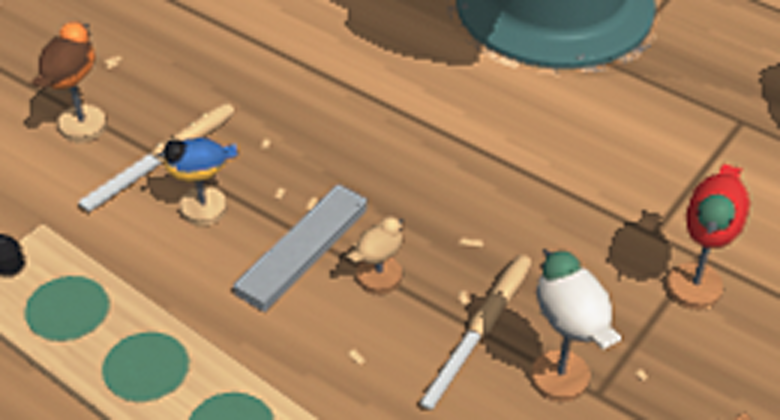

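```bash
cat > go.py <<'E'
import sys
from h import *
def go(x,y,yawdeg,z=None):
    s=r.read_state(); q=np.array(s['ee_rot']); M=R.from_quat(q[[1,2,3,0]]).as_matrix(); p=np.array(s['position'])
    d=np.array([x,y,p[2] if z is None else z])-p; t=M.T@d
    yaw=np.degrees(np.arctan2(M[1,0],M[0,0])); w=(yaw-yawdeg+90)%180-90
    print('t',round(s['time_s'],2),'pos',p.round(4),'yaw',yaw.round(1),'gap',round(s['finger_gap'],4),'q1,q6',np.degrees(np.array(s['joints'])[[0,5]]).round(),'tilt',M[:2,2].round(4))
    print('shift',t.round(4),'turn',np.radians(w).round(3), 'or', np.radians(w-np.sign(w)*180).round(3))
if __name__=='__main__': go(*map(float,sys.argv[1:]))
E
python3 go.py .422 .074 -10 .25
```

```text
t 0.9 pos [ 0.2421 -0.6301  0.2497] yaw 21.0 gap 0.088 q1,q6 [-71.  -2.] tilt [-0.  0.]
shift [ 4.205e-01 -5.927e-01 -3.000e-04] turn 0.541 or -2.6
```

```bash
python3 -m inch '[[[0.03,-0.0423,0,0],[0.03,-0.0423,0,0],[0.03,-0.0423,0,0],[0.03,-0.0423,0,0],[0.03,-0.0423,0,0],[0.03,-0.0423,0,0],[0.03,-0.0423,0,0],[0.03,-0.0423,0,0],[0.03,-0.0423,0,0],[0.03,-0.0423,0,0],[0.03,-0.0423,0,0],[0.03,-0.0423,0,0]]]' -1 20
python3 -m inch '[[[0.03,-0.0423,0,0],[0.03,-0.0423,0,0],[0,0,0,0.18],[0,0,0,0.18],[0,0,0,0.18],[0,0,0,0]]]'
python3 go.py .422 .074 -10 .037
python3 - <<'E'
from fit import *
p,P=cloud('wrist'); cv2.imwrite('pics/w1.png',p[:,:,::-1]); W=P.reshape(-1,3); W=W[~np.isnan(W[:,0])]
fit(W,'wren',(.422,.074)); fit(W,'tit',(.4556,-.1087)); fit(W,'pigeon',(.4263,.2545))
E
```

```text
time_s: 2.4
position: [0.3963, -0.0255, 0.2502]
ee_rot: [0.0, 0.983, 0.182, 0.001]
ft_force: [0.7, -0.3, 1.2]
finger_gap: 0.0878
gripper_force: 0.0
time_s: 3.15
position: [0.4218, 0.0734, 0.2499]
ee_rot: [-0.0, 0.996, -0.085, 0.0]
ft_force: [-0.7, -0.2, 0.5]
finger_gap: 0.0882
gripper_force: 0.0
t 3.15 pos [0.4218 0.0734 0.2499] yaw -9.8 gap 0.0882 q1,q6 [  7. 106.] tilt [0.0003 0.    ]
shift [ 1.000e-04 -6.000e-04  2.129e-01] turn 0.004 or -3.138
wren c [0.4208 0.0742] yaw -14.2 cost/n 0.001 392 foot [0.4251 0.0731] 0.0199 142 post None 0
tit c [ 0.4538 -0.1081] yaw -43.5 cost/n 0.0011 808 foot [ 0.4517 -0.1051] 0.0209 606 post [ 0.4528 -0.1028] 18
pigeon c [0.4262 0.2575] yaw 58.1 cost/n 0.0017 1424 foot [0.4272 0.2579] 0.0242 873 post [0.428  0.2556] 81
```

View pics/w1.png

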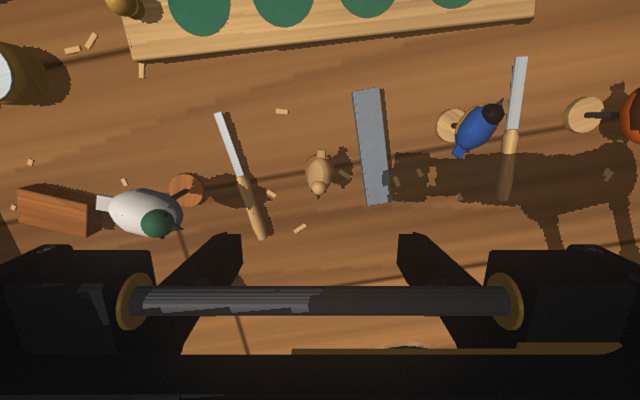

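```bash
python3 - <<'E'
from h import *
p,P=cloud('wrist'); print(P[145,345:400:5].round(3)); print(P[185,240:270:5].round(3))
E
```

```text
[[ 0.449  0.034 -0.   ]
 [ 0.448  0.027  0.001]
 [ 0.447  0.021  0.001]
 [ 0.448  0.016  0.018]
 [ 0.447  0.01   0.017]
 [ 0.446  0.003  0.017]
 [ 0.445 -0.003  0.017]
 [ 0.444 -0.009  0.017]
 [ 0.443 -0.016  0.016]
 [ 0.439 -0.025  0.001]
 [ 0.438 -0.032  0.   ]]
[[0.424 0.18  0.021]
 [0.422 0.174 0.018]
 [0.42  0.17  0.011]
 [0.416 0.166 0.001]
 [0.415 0.159 0.002]
 [0.414 0.152 0.001]]
```

```bash
python3 -m inch '[[[0,-0.001,0.05,0],[0,0,0.05,0],[0,0,0.05,0],[0,0,0.04,0],[0,0,0.015,0],[0,0,0.008,0],[0,0,0,0]]]' 
python3 -m inch '[[[0,0,0,0],[0,0,0,0],[0,0,0,0],[0,0,0,0],[0,0,0,0],[0,0,0,0],[0,0,0,0]]]' 1 15
python3 -m inch '[[[0,0,-0.01,0],[0,0,-0.04,0],[0,0,-0.05,0],[0,0,-0.05,0],[0,0,0,0]]]' 
python3 go.py .638 .173 -4 .16
```

```text
time_s: 4.12
position: [0.4228, 0.0744, 0.0375]
ee_rot: [-0.0, 0.996, -0.086, 0.001]
ft_force: [0.5, -0.5, 0.2]
finger_gap: 0.0881
gripper_force: 0.0
time_s: 5.0
position: [0.4219, 0.0743, 0.0367]
ee_rot: [0.0, 0.996, -0.086, -0.0]
ft_force: [-0.0, -0.9, 0.4]
finger_gap: 0.0288
gripper_force: 14.7
time_s: 5.62
position: [0.4255, 0.0747, 0.1921]
ee_rot: [-0.001, 0.996, -0.086, 0.005]
ft_force: [0.0, -0.4, -0.4]
finger_gap: 0.0288
gripper_force: 14.8
t 5.62 pos [0.4255 0.0747 0.1921] yaw -9.9 gap 0.0288 q1,q6 [  7. 107.] tilt [0.0105 0.0012]
shift [ 0.1921 -0.1333  0.0345] turn -0.103 or 3.038
```

```bash
python3 -m inch '[[[0.02,-0.0133,0,0],[0.038,-0.0266,0,0],[0.038,-0.0266,0,0],[0.038,-0.0266,0,0],[0.038,-0.0266,0,0],[0.02,-0.0133,0,-0.1],[0,0,0,0],[0,0,0,0]]]' 
python3 go.py .638 .173 -4 .055
python3 - <<'E'
from h import *
p,P=cloud('wrist'); cv2.imwrite('pics/w2.png',p[:,:,::-1])
E
```

```text
time_s: 6.62
position: [0.6324, 0.1718, 0.1853]
ee_rot: [0.0, 0.999, -0.037, -0.002]
ft_force: [0.5, 0.3, -0.5]
finger_gap: 0.0291
gripper_force: 14.8
t 6.62 pos [0.6324 0.1718 0.1853] yaw -4.3 gap 0.0291 q1,q6 [ 13. 107.] tilt [-0.0031 -0.0008]
shift [ 0.0059 -0.0018  0.1303] turn -0.005 or 3.137
```

View pics/w2.png

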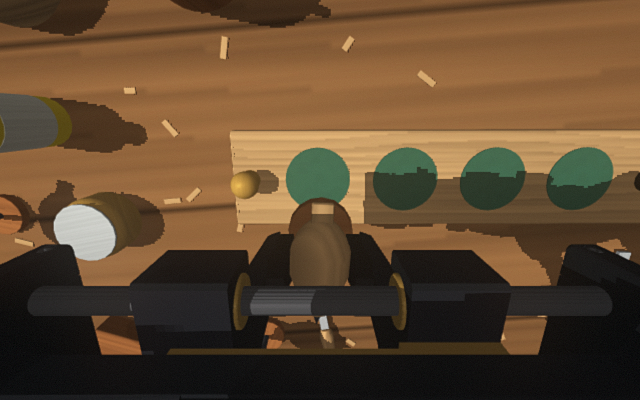

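```bash
python3 -m inch '[[[0.006,-0.002,0.03,0],[0,0,0.04,0],[0,0,0.035,0],[0,0,0.014,0],[0,0,0.006,0],[0,0,0,0],[0,0,0,0],[0,0,0,0]]]'
python3 go.py .638 .173 -4 .055
```

```text
time_s: 7.68
position: [0.641, 0.174, 0.0631]
ee_rot: [-0.0, 0.999, -0.037, 0.001]
ft_force: [-0.1, -0.2, -1.2]
finger_gap: 0.029
gripper_force: 14.8
t 7.67 pos [0.641  0.174  0.0631] yaw -4.2 gap 0.029 q1,q6 [ 13. 107.] tilt [0.0022 0.0005]
shift [-0.003   0.0012  0.0081] turn -0.003 or 3.138
```

```bash
python3 -m inch '[[[-0.002,0.001,0.004,0],[0,0,0.002,0],[0,0,0.001,0],[0,0,0,0],[0,0,0,0]]]'
python3 go.py .638 .173 -4 .055
```

```text
time_s: 8.3
position: [0.6382, 0.1729, 0.0547]
ee_rot: [-0.0, 0.999, -0.037, 0.0]
ft_force: [0.1, -0.1, 1.1]
finger_gap: 0.0287
gripper_force: 14.7
t 8.3 pos [0.6382 0.1729 0.0547] yaw -4.2 gap 0.0287 q1,q6 [ 13. 107.] tilt [ 0.0003 -0.    ]
shift [-0.0002 -0.0001 -0.0003] turn -0.003 or 3.138
```

```bash
python3 -m inch '[[[0,0,0,0],[0,0,0,0],[0,0,0,0],[0,0,0,0]]]' -0.08
python3 -m inch '[[[0,0,-0.02,0],[0,0,-0.05,0],[0,0,-0.06,0],[0,0,-0.06,0],[0,0,0,0],[0,0,0,0]]]'
python3 - <<'E'
from fit import *
p,P=cloud('scene'); cv2.imwrite('pics/s2.png',p[:,:,::-1]); W=P.reshape(-1,3); W=W[~np.isnan(W[:,0])]
W[:,2]-=.018; W=W[np.linalg.norm(W[:,:2]-[.638,.173],axis=1)<.05]
fit(W,'wren',(.638,.173)); print(np.nanmax(W[W[:,2]<.08][:,2]))
E
python3 go.py .4535 -.107 -43.5 .055
```

```text
time_s: 8.8
position: [0.638, 0.173, 0.0547]
ee_rot: [-0.0, 0.999, -0.037, -0.0]
ft_force: [0.4, 0.4, 0.1]
finger_gap: 0.0475
gripper_force: 0.0
time_s: 9.55
position: [0.6382, 0.173, 0.2462]
ee_rot: [-0.0, 0.999, -0.037, 0.001]
ft_force: [-0.3, -0.2, 0.6]
finger_gap: 0.0477
gripper_force: 0.0
wren c [0.6386 0.1722] yaw -3.2 cost/n 0.0013 142 foot [0.6382 0.1711] 0.0319 181 post [0.6457 0.1745] 1
0.06880791491833384
t 9.6 pos [0.6373 0.1728 0.2443] yaw -4.2 gap 0.0477 q1,q6 [ 13. 107.] tilt [-0.0011 -0.0002]
shift [-0.1627  0.2924  0.1896] turn 0.686 or -2.456
```

```bash
python3 -m inch '[[[-0.0232,0.0418,0,0],[-0.0232,0.0418,0,0],[-0.0232,0.0418,0,0],[-0.0232,0.0418,0,0],[-0.0232,0.0418,0,0],[-0.0232,0.0418,0,0],[-0.0232,0.0418,0,0],[0,0,0,0.171],[0,0,0,0.171],[0,0,0,0.171],[0,0,0,0.171],[0,0,0,0]]]' -1
python3 -m inch '[[[0,0,0,0]]]'
python3 - <<'E'
from fit import *
p,P=cloud('wrist'); W=P.reshape(-1,3); W=W[~np.isnan(W[:,0])]
fit(W,'tit',(.4536,-.107)); fit(W,'robin',(.4325,-.2748))
E
python3 go.py .4535 -.107 -43.5 .055
```

```text
time_s: 11.1
position: [0.4534, -0.1067, 0.2427]
ee_rot: [0.0, 0.93, -0.369, -0.002]
ft_force: [0.1, -0.2, 0.2]
finger_gap: 0.0885
gripper_force: 0.0
time_s: 11.22
position: [0.454, -0.1067, 0.2435]
ee_rot: [0.0, 0.93, -0.368, -0.001]
ft_force: [-0.1, -0.5, 0.1]
finger_gap: 0.0881
gripper_force: 0.0
tit c [ 0.4524 -0.1062] yaw -41.0 cost/n 0.0013 490 foot [ 0.4524 -0.106 ] 0.0208 91 post None 0
robin c [ 0.4317 -0.2732] yaw 10.7 cost/n 0.0013 1344 foot [ 0.4359 -0.272 ] 0.0224 697 post [ 0.4364 -0.2692] 9
t 11.28 pos [ 0.4542 -0.1068  0.2439] yaw -43.3 gap 0.0876 q1,q6 [-16. 117.] tilt [-0.0016  0.0005]
shift [-1.000e-04  5.000e-04  1.889e-01] turn 0.004 or -3.137
```

```bash
python3 -m inch '[[[-0.002,0.001,0.05,-0.03],[0,0,0.05,0],[0,0,0.05,0],[0,0,0.025,0],[0,0,0.01,0],[0,0,0.004,0],[0,0,0,0]]]' 
python3 -m inch '[[[0,0,0,0],[0,0,0,0],[0,0,0,0],[0,0,0,0],[0,0,0,0],[0,0,0,0],[0,0,0,0]]]' 1 15
python3 go.py .631 .078 -4 .055
python3 -m inch '[[[0,0,-0.01,0],[0,0,-0.04,0],[0,0,-0.05,0],[0,0,-0.05,0],[0,0,0,0],[0,0,0,0]]]' 
python3 go.py .631 .078 -4 .073
```

```text
time_s: 12.15
position: [0.4535, -0.1066, 0.0566]
ee_rot: [-0.0, 0.935, -0.355, 0.001]
ft_force: [1.6, 0.4, 0.5]
finger_gap: 0.0881
gripper_force: 0.0
time_s: 13.02
position: [0.4526, -0.1063, 0.0557]
ee_rot: [-0.0, 0.935, -0.356, 0.0]
ft_force: [0.2, -0.2, 0.7]
finger_gap: 0.0353
gripper_force: 14.8
t 13.03 pos [ 0.4526 -0.1063  0.0557] yaw -41.7 gap 0.0353 q1,q6 [-16. 115.] tilt [0. 0.]
shift [ 0.0108 -0.2563  0.0007] turn -0.657 or 2.484
time_s: 13.78
position: [0.4521, -0.1062, 0.2055]
ee_rot: [0.0, 0.935, -0.356, -0.0]
ft_force: [0.1, 0.8, -1.1]
finger_gap: 0.0351
gripper_force: 14.9
t 13.78 pos [ 0.4521 -0.1062  0.2055] yaw -41.7 gap 0.0351 q1,q6 [-16. 115.] tilt [-0.0003  0.0001]
shift [ 0.0113 -0.2566  0.1324] turn -0.657 or 2.484
```

```bash
python3 -m inch '[[[0.001,-0.02,0,0],[0.002,-0.045,0,0],[0.002,-0.045,0,0],[0.002,-0.045,0,0],[0.002,-0.045,0,0],[0.002,-0.036,0,0],[0,-0.02,0,0],[0,0,0,-0.16],[0,0,0,-0.17],[0,0,0,-0.17],[0,0,0,-0.16],[0,0,0,0]]]' 
python3 -m inch '[[[0,0,0,0],[0,0,0,0]]]'
python3 go.py .631 .078 -4 .074
```

```text
time_s: 15.28
position: [0.6302, 0.0777, 0.2044]
ee_rot: [0.0, 0.999, -0.035, -0.001]
ft_force: [-0.6, 0.5, -0.8]
finger_gap: 0.0354
gripper_force: 14.9
time_s: 15.52
position: [0.6308, 0.0776, 0.2054]
ee_rot: [0.0, 0.999, -0.034, -0.0]
ft_force: [0.7, -1.3, 0.0]
finger_gap: 0.0351
gripper_force: 14.9
t 15.53 pos [0.6308 0.0776 0.2054] yaw -3.9 gap 0.0351 q1,q6 [ 5. 99.] tilt [-0.0005 -0.0001]
shift [ 0.0003 -0.0005  0.1314] turn 0.001 or -3.141
```

```bash
python3 -m inch '[[[0,-0.0005,0.03,0],[0,0,0.04,0],[0,0,0.035,0],[0,0,0.015,0],[0,0,0.006,0],[0,0,0.003,0],[0,0,0.0015,0],[0,0,0,0],[0,0,0,0],[0,0,0,0]]]'
python3 go.py .631 .078 -4 .074
```

```text
time_s: 16.77
position: [0.6311, 0.0781, 0.0755]
ee_rot: [-0.0, 0.999, -0.034, 0.0]
ft_force: [0.8, 0.4, -1.2]
finger_gap: 0.035
gripper_force: 14.9
t 16.77 pos [0.6311 0.0781 0.0755] yaw -3.8 gap 0.035 q1,q6 [ 5. 99.] tilt [0.0005 0.0001]
shift [-0.0001  0.0001  0.0015] turn 0.003 or -3.139
```

```bash
python3 -m inch '[[[0,0,0.0015,0],[0,0,0,0],[0,0,0,0]]]'
python3 -m inch '[[[0,0,0,0],[0,0,0,0],[0,0,0,0],[0,0,0,0]]]' -0.18
python3 -m inch '[[[0,0,-0.02,0],[0,0,-0.05,0],[0,0,-0.06,0],[0,0,-0.06,0],[0,0,0,0],[0,0,0,0]]]'
python3 go.py .434 -.2725 12 .073
```

```text
time_s: 17.15
position: [0.6311, 0.0781, 0.0738]
ee_rot: [-0.0, 0.999, -0.034, 0.0]
ft_force: [-0.4, 0.2, 0.4]
finger_gap: 0.035
gripper_force: 14.8
time_s: 17.65
position: [0.631, 0.078, 0.0737]
ee_rot: [0.0, 0.999, -0.034, 0.0]
ft_force: [1.0, -0.3, -0.5]
finger_gap: 0.052
gripper_force: 0.0
time_s: 18.4
position: [0.6311, 0.0781, 0.2651]
ee_rot: [-0.0, 0.999, -0.034, 0.001]
ft_force: [-0.9, -0.1, -0.3]
finger_gap: 0.052
gripper_force: 0.0
t 18.4 pos [0.6311 0.0781 0.2651] yaw -3.8 gap 0.052 q1,q6 [ 5. 99.] tilt [0.0019 0.0002]
shift [-0.1734  0.3631  0.1917] turn -0.277 or 2.865
```

```bash
python3 -m inch '[[[-0.0217,0.0454,0,0],[-0.0217,0.0454,0,0],[-0.0217,0.0454,0,0],[-0.0217,0.0454,0,0],[-0.0217,0.0454,0,0],[-0.0217,0.0454,0,0],[-0.0217,0.0454,0,0],[-0.0217,0.0454,0,0],[0,0,0,-0.14],[0,0,0,-0.14],[0,0,0,0],[0,0,0,0]]]' -1
python3 - <<'E'
from fit import *
for n in ('wrist','scene'):
    p,P=cloud(n); W=P.reshape(-1,3); W=W[~np.isnan(W[:,0])]
    cv2.imwrite(f'pics/3{n}.png',p[:,:,::-1])
    if n=='wrist': fit(W,'robin',(.434,-.2725))
    else:
        fit(W,'pigeon',(.4263,.2545))
        W[:,2]-=.018; fit(W,'tit',(.631,.078)); fit(W,'wren',(.638,.173))
E
python3 go.py .434 -.2725 12 .073
```

```text
time_s: 19.9
position: [0.4328, -0.2721, 0.2625]
ee_rot: [-0.001, 0.994, 0.105, -0.001]
ft_force: [-0.4, -0.5, 0.1]
finger_gap: 0.0878
gripper_force: 0.0
robin c [ 0.4321 -0.2733] yaw 9.3 cost/n 0.0012 776 foot [ 0.4451 -0.2704] 0.02 23 post None 0
pigeon c [0.4259 0.2537] yaw 63.7 cost/n 0.0016 298 foot [0.4257 0.2547] 0.032 250 post [0.4309 0.2598] 32
tit c [0.632  0.0782] yaw -9.4 cost/n 0.0015 168 foot [0.6325 0.0782] 0.0327 220 post [0.6338 0.0814] 14
wren c [0.6384 0.1723] yaw -3.6 cost/n 0.0013 134 foot [0.639  0.1722] 0.0314 179 post [0.6446 0.175 ] 2
t 20.0 pos [ 0.4332 -0.2723  0.2631] yaw 12.1 gap 0.0882 q1,q6 [-35.  43.] tilt [-0.0009  0.0006]
shift [0.0008 0.0005 0.1901] turn 0.002 or -3.139
```

View pics/3wrist.png

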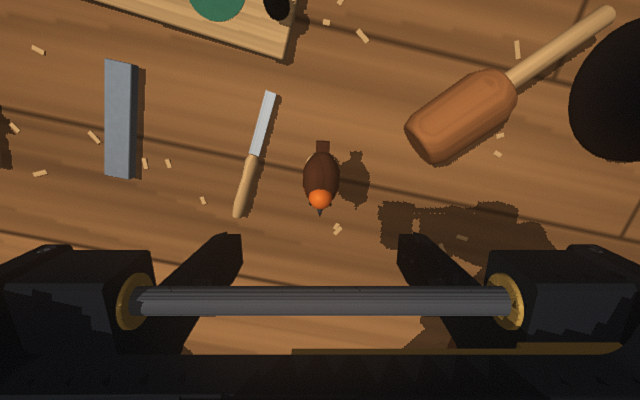

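View pics/3scene.png

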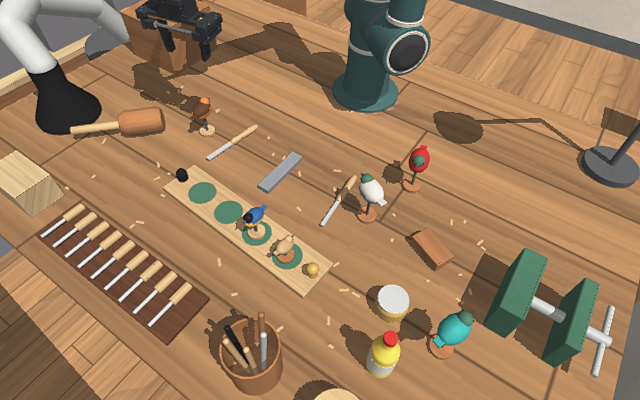

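```bash
python3 -m inch '[[[0.001,0.0005,0.05,0.03],[0,0,0.05,0],[0,0,0.05,0],[0,0,0.025,0],[0,0,0.01,0],[0,0,0.005,0],[0,0,0,0]]]' 
python3 -m inch '[[[0,0,0,0],[0,0,0,0],[0,0,0,0],[0,0,0,0],[0,0,0,0],[0,0,0,0],[0,0,0,0]]]' 1 15
python3 go.py .6235 -.0165 -4 .073
python3 -m inch '[[[0,0,-0.01,0],[0,0,-0.04,0],[0,0,-0.05,0],[0,0,-0.05,0],[0,0,0,0],[0,0,0,0]]]' 
python3 go.py .6235 -.0165 -4 .091
```

```text
time_s: 20.88
position: [0.4352, -0.2734, 0.0746]
ee_rot: [0.001, 0.996, 0.091, 0.001]
ft_force: [-0.6, -0.6, 0.3]
finger_gap: 0.0878
gripper_force: 0.0
time_s: 21.75
position: [0.4345, -0.273, 0.0737]
ee_rot: [0.0, 0.996, 0.091, 0.0]
ft_force: [-0.5, -0.6, 0.7]
finger_gap: 0.0412
gripper_force: 14.7
t 21.75 pos [ 0.4345 -0.273   0.0737] yaw 10.5 gap 0.0412 q1,q6 [-35.  45.] tilt [ 0. -0.]
shift [ 0.2325 -0.2178  0.0007] turn 0.253 or -2.889
time_s: 22.5
position: [0.434, -0.2726, 0.2234]
ee_rot: [-0.0, 0.996, 0.091, -0.0]
ft_force: [-1.1, -0.6, -1.2]
finger_gap: 0.0412
gripper_force: 14.8
t 22.5 pos [ 0.434  -0.2726  0.2234] yaw 10.5 gap 0.0412 q1,q6 [-35.  45.] tilt [-0.0004  0.0003]
shift [ 0.2329 -0.2174  0.1324] turn 0.253 or -2.889
```

```bash
python3 -m inch '[[[0.0166,-0.0155,0,0],[0.0333,-0.0311,0,0],[0.0333,-0.0311,0,0],[0.0333,-0.0311,0,0],[0.0333,-0.0311,0,0],[0.0333,-0.0311,0,0],[0.0333,-0.0311,0,0],[0.0166,-0.0155,0,0],[0,0,0,0.126],[0,0,0,0.126],[0,0,0,0],[0,0,0,0]]]' 
python3 go.py .6235 -.0165 -4 .092
python3 -m inch '[[[0,0,0.03,0],[0,0,0.04,0],[0,0,0.035,0],[0,0,0.015,0],[0,0,0.006,0],[0,0,0.003,0],[0,0,0,0],[0,0,0,0],[0,0,0,0]]]'
python3 go.py .6235 -.0165 -4 .092
```

```text
time_s: 24.0
position: [0.6233, -0.017, 0.2227]
ee_rot: [0.0, 0.999, -0.034, -0.001]
ft_force: [-0.6, -0.1, -0.8]
finger_gap: 0.0413
gripper_force: 14.8
t 24.0 pos [ 0.6233 -0.017   0.2227] yaw -3.9 gap 0.0413 q1,q6 [-4. 90.] tilt [-0.0018 -0.    ]
shift [ 0.0004 -0.0005  0.1307] turn 0.002 or -3.139
time_s: 25.12
position: [0.6245, -0.0166, 0.0955]
ee_rot: [0.0, 0.999, -0.035, 0.001]
ft_force: [-0.1, -0.1, -1.5]
finger_gap: 0.0414
gripper_force: 14.8
t 25.12 pos [ 0.6245 -0.0166  0.0955] yaw -4.0 gap 0.0414 q1,q6 [-4. 90.] tilt [ 0.0012 -0.    ]
shift [-0.001  -0.      0.0035] turn 0.001 or -3.141
```

```bash
python3 -m inch '[[[-0.0005,0,0.0025,0],[0,0,0.001,0],[0,0,0,0],[0,0,0,0]]]'
python3 go.py .6235 -.0165 -4 .092
python3 -m inch '[[[0,0,0,0],[0,0,0,0],[0,0,0,0],[0,0,0,0]]]' -0.32
python3 -m inch '[[[0,0,-0.02,0],[0,0,-0.05,0],[0,0,-0.06,0],[0,0,-0.06,0],[0,0,0,0],[0,0,0,0]]]'
python3 go.py .427 .256 62 .091
```

```text
time_s: 25.62
position: [0.6238, -0.0166, 0.0918]
ee_rot: [0.0, 0.999, -0.035, 0.0]
ft_force: [-1.8, -0.1, 4.5]
finger_gap: 0.0414
gripper_force: 14.4
t 25.62 pos [ 0.6238 -0.0166  0.0918] yaw -4.0 gap 0.0414 q1,q6 [-4. 90.] tilt [ 0.0006 -0.    ]
shift [-0.0003 -0.     -0.0002] turn 0.001 or -3.141
time_s: 26.12
position: [0.6234, -0.0165, 0.0909]
ee_rot: [-0.0, 0.999, -0.035, -0.0]
ft_force: [0.4, -0.1, 0.5]
finger_gap: 0.0584
gripper_force: 0.0
time_s: 26.88
position: [0.6236, -0.0166, 0.2826]
ee_rot: [0.0, 0.999, -0.035, 0.001]
ft_force: [0.5, -0.3, -0.5]
finger_gap: 0.0583
gripper_force: 0.0
t 26.88 pos [ 0.6236 -0.0166  0.2826] yaw -4.0 gap 0.0583 q1,q6 [-4. 90.] tilt [ 0.0019 -0.0001]
shift [-0.2154 -0.2583  0.1912] turn -1.151 or 1.99
```

```bash
python3 -m inch '[[[-0.0308,-0.0369,0,0],[-0.0308,-0.0369,0,0],[-0.0308,-0.0369,0,0],[-0.0308,-0.0369,0,0],[-0.0308,-0.0369,0,0],[-0.0308,-0.0369,0,0],[-0.0308,-0.0369,0,0],[0,0,0,-0.165],[0,0,0,-0.165],[0,0,0,-0.165],[0,0,0,-0.165],[0,0,0,-0.165]]]' -1
python3 -m inch '[[[0,0,0,-0.165],[0,0,0,-0.165],[0,0,0,0],[0,0,0,0]]]'
python3 - <<'E'
from fit import *
p,P=cloud('wrist'); W=P.reshape(-1,3); W=W[~np.isnan(W[:,0])]
cv2.imwrite('pics/4w.png',p[:,:,::-1]); fit(W,'pigeon',(.427,.256))
E
python3 go.py .427 .256 62 .091
```

```text
time_s: 28.38
position: [0.425, 0.2554, 0.2788]
ee_rot: [0.0, 0.928, 0.372, -0.002]
ft_force: [-0.6, -0.7, -0.1]
finger_gap: 0.0884
gripper_force: 0.0
time_s: 28.88
position: [0.4257, 0.2557, 0.28]
ee_rot: [-0.0, 0.857, 0.515, -0.001]
ft_force: [-0.1, -0.0, -0.1]
finger_gap: 0.0885
gripper_force: 0.0
pigeon c [0.4251 0.2545] yaw 64.1 cost/n 0.0014 1002 foot [0 0] 0 0 post None 0
t 28.93 pos [0.4259 0.2558 0.2804] yaw 62.1 gap 0.0883 q1,q6 [28. 56.] tilt [-0.0014 -0.0007]
shift [0.0009 0.0011 0.1894] turn 0.002 or -3.14
```

View pics/4w.png

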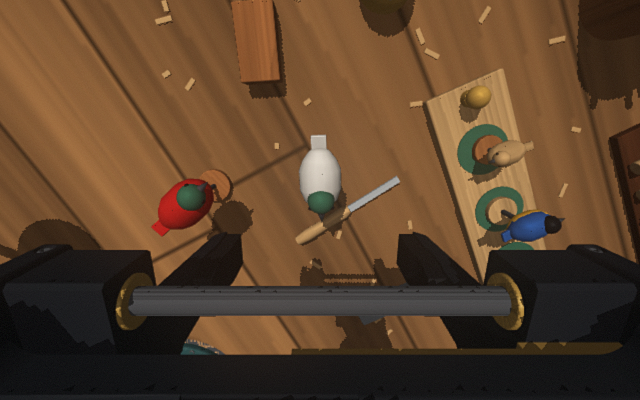

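```bash
python3 -m inch '[[[0,0,0.05,-0.02],[0,0,0.05,0],[0,0,0.05,0],[0,0,0.025,0],[0,0,0.01,0],[0,0,0.004,0],[0,0,0,0]]]' 
python3 -m inch '[[[0,0,0,0],[0,0,0,0],[0,0,0,0],[0,0,0,0],[0,0,0,0],[0,0,0,0],[0,0,0,0]]]' 1 18
python3 go.py .6175 -.111 -4 .091
python3 -m inch '[[[0,0,-0.01,0],[0,0,-0.04,0],[0,0,-0.05,0],[0,0,-0.055,0],[0,0,0,0],[0,0,0,0]]]' 
python3 go.py .6175 -.111 -4 .109
```

```text
time_s: 29.8
position: [0.4271, 0.2565, 0.0932]
ee_rot: [0.0, 0.851, 0.525, 0.001]
ft_force: [-0.2, 0.2, 0.6]
finger_gap: 0.0879
gripper_force: 0.0
time_s: 30.68
position: [0.4263, 0.2561, 0.0924]
ee_rot: [-0.0, 0.851, 0.525, 0.0]
ft_force: [-0.3, 0.4, 2.4]
finger_gap: 0.0472
gripper_force: 17.5
t 30.68 pos [0.4263 0.2561 0.0924] yaw 63.4 gap 0.0472 q1,q6 [28. 55.] tilt [0.0001 0.0001]
shift [-0.2424  0.3355  0.0013] turn 1.176 or -1.966
time_s: 31.42
position: [0.4259, 0.2558, 0.2469]
ee_rot: [0.0, 0.851, 0.525, -0.0]
ft_force: [-0.6, -0.7, -0.7]
finger_gap: 0.0472
gripper_force: 17.8
t 31.43 pos [0.4259 0.2558 0.2469] yaw 63.4 gap 0.0472 q1,q6 [28. 55.] tilt [-0.0004 -0.0002]
shift [-0.2419  0.3358  0.1379] turn 1.176 or -1.966
```

```bash
python3 -m inch '[[[-0.0121,0.0168,-0.02,0],[-0.0242,0.0336,0,0],[-0.0242,0.0336,0,0],[-0.0242,0.0336,0,0],[-0.0242,0.0336,0,0],[-0.0242,0.0336,0,0],[-0.0242,0.0336,0,0],[-0.0242,0.0336,0,0],[-0.0242,0.0336,0,0],[-0.0242,0.0336,0,0],[-0.0121,0.0168,0,0],[0,0,0,0]]]' 
python3 -m inch '[[[0,0,0,0.147],[0,0,0,0.147],[0,0,0,0.147],[0,0,0,0.147],[0,0,0,0.147],[0,0,0,0.147],[0,0,0,0.147],[0,0,0,0.147],[0,0,0,0],[0,0,0,0],[0,0,0,0]]]'
python3 go.py .6175 -.111 -4 .110
```

```text
time_s: 32.92
position: [0.6175, -0.1114, 0.2651]
ee_rot: [-0.001, 0.851, 0.524, -0.001]
ft_force: [-0.4, 0.8, -1.4]
finger_gap: 0.047
gripper_force: 17.8
time_s: 34.3
position: [0.6179, -0.1105, 0.2671]
ee_rot: [-0.0, 0.999, -0.034, -0.0]
ft_force: [0.4, 0.1, -1.5]
finger_gap: 0.0472
gripper_force: 17.8
t 34.3 pos [ 0.6179 -0.1105  0.2671] yaw -3.9 gap 0.0472 q1,q6 [-12.  82.] tilt [-0.0003  0.0002]
shift [-0.0003  0.0006  0.1571] turn 0.001 or -3.14
```

```bash
python3 -m inch '[[[0,0.0005,0.03,0],[0,0,0.045,0],[0,0,0.04,0],[0,0,0.025,0],[0,0,0.008,0],[0,0,0.004,0],[0,0,0.002,0],[0,0,0,0],[0,0,0,0],[0,0,0,0]]]'
python3 go.py .6175 -.111 -4 .110
```

```text
time_s: 35.55
position: [0.6183, -0.1115, 0.1138]
ee_rot: [0.0, 0.999, -0.035, 0.0]
ft_force: [0.7, -0.9, -0.9]
finger_gap: 0.0475
gripper_force: 17.8
t 35.55 pos [ 0.6183 -0.1115  0.1138] yaw -4.0 gap 0.0475 q1,q6 [-12.  82.] tilt [ 0.0008 -0.0002]
shift [-0.0009 -0.0004  0.0038] turn -0.0 or 3.141
```

```bash
python3 -m inch '[[[0,0,0.002,0],[0,0,0.001,0],[0,0,0,0],[0,0,0,0]]]'
python3 go.py .6175 -.111 -4 .110
python3 -m inch '[[[0,0,0,0],[0,0,0,0],[0,0,0,0],[0,0,0,0]]]' -0.41
python3 -m inch '[[[0,0,-0.02,0],[0,0,-0.05,0],[0,0,-0.06,0],[0,0,-0.06,0],[-0.05,0,0,0],[-0.05,0,0,0],[-0.05,0,0,0],[-0.04,0,0,0],[0,0,0,0],[0,0,0,0]]]'
python3 - <<'E'
from fit import *
for n in ('scene','top','wrist'):
    p,P=cloud(n); cv2.imwrite(f'pics/5{n}.png',p[:,:,::-1]); W=P.reshape(-1,3); W=W[~np.isnan(W[:,0])]; W[:,2]-=.018
    print(n)
    for q,c in dict(wren=(.638,.173),tit=(.631,.078),robin=(.6235,-.0165),pigeon=(.6175,-.111)).items():
        try: fit(W,q,c)
        except Exception as e: print(q,e)
p=cv2.imread('pics/5scene.png'); cv2.imwrite('pics/5c.png',cv2.resize(p[140:310,150:350],None,fx=3.5,fy=3.5,interpolation=cv2.INTER_CUBIC))
E
```

```text
time_s: 36.05
position: [0.6182, -0.1115, 0.1105]
ee_rot: [0.0, 0.999, -0.035, 0.0]
ft_force: [-0.5, -0.2, 1.1]
finger_gap: 0.0473
gripper_force: 17.6
t 36.05 pos [ 0.6182 -0.1115  0.1105] yaw -4.0 gap 0.0473 q1,q6 [-12.  82.] tilt [ 0.0003 -0.    ]
shift [-0.0007 -0.0004  0.0005] turn -0.0 or 3.141
time_s: 36.55
position: [0.618, -0.1114, 0.1101]
ee_rot: [-0.0, 0.999, -0.035, -0.0]
ft_force: [-0.1, 0.1, -0.6]
finger_gap: 0.0623
gripper_force: 0.0
time_s: 37.8
position: [0.4293, -0.0983, 0.3017]
ee_rot: [0.0, 0.999, -0.035, 0.002]
ft_force: [0.2, -0.2, -0.2]
finger_gap: 0.0623
gripper_force: 0.0
scene
wren c [0.6388 0.1726] yaw -3.1 cost/n 0.0013 133 foot [0.6396 0.1699] 0.0288 173 post [0.6449 0.1752] 2
tit c [0.6324 0.0782] yaw -10.3 cost/n 0.0015 165 foot [0.6329 0.0811] 0.0318 225 post [0.6336 0.0816] 13
robin c [ 0.6221 -0.0167] yaw -1.4 cost/n 0.0015 259 foot [ 0.6241 -0.0149] 0.0329 244 post [ 0.628  -0.0142] 28
pigeon c [ 0.6167 -0.1115] yaw 0.2 cost/n 0.0017 354 foot [ 0.6188 -0.1101] 0.0327 242 post [ 0.6233 -0.1092] 44
top
wren c [0.6405 0.1714] yaw -15.0 cost/n 0.0019 71 foot [0.6343 0.1754] 0.0293 74 post [0.624  0.1778] 1
tit c [0.6359 0.0769] yaw -3.2 cost/n 0.0017 112 foot [0.6332 0.0792] 0.0315 54 post None 0
robin c [ 0.6239 -0.018 ] yaw -3.8 cost/n 0.002 140 foot [ 0.6188 -0.0198] 0.0319 93 post None 0
pigeon c [ 0.6172 -0.1137] yaw 4.4 cost/n 0.002 160 foot [ 0.6124 -0.109 ] 0.031 115 post [ 0.6121 -0.1061] 2
wrist
wren c [0.6478 0.1717] yaw -0.0 cost/n 0.001 461 foot [0.6398 0.1718] 0.0211 771 post [0.6399 0.1691] 31
tit c [0.6335 0.0774] yaw -6.1 cost/n 0.0012 747 foot [0.6263 0.0794] 0.0243 773 post [0.628  0.0754] 37
robin c [ 0.6292 -0.0203] yaw -16.5 cost/n 0.0014 417 foot [ 0.6205 -0.0229] 0.0249 644 post [ 0.6237 -0.02  ] 1
pigeon c [ 0.6272 -0.1077] yaw 8.2 cost/n 0.0016 421 foot [ 0.617 -0.113] 0.0251 364 post None 0
```

View pics/5c.png

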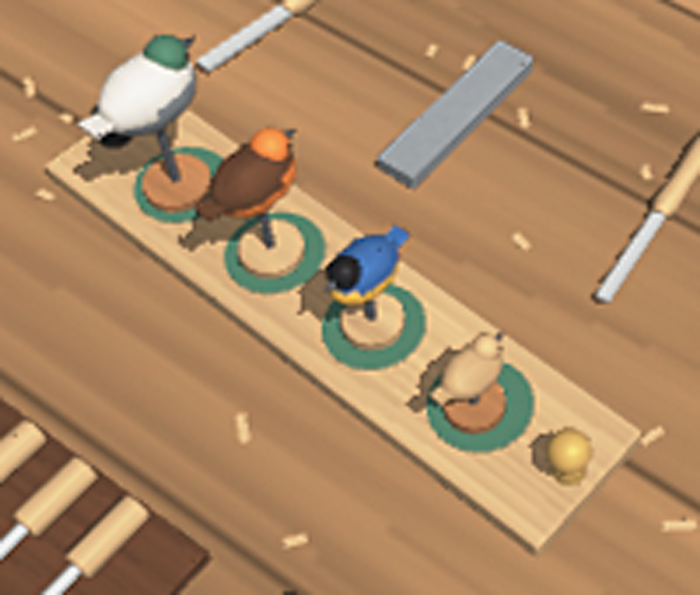

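View pics/5wrist.png

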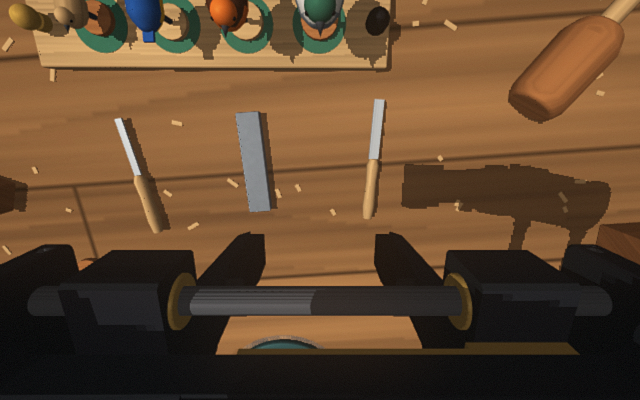

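All four birds are upright. In the scene crop the feet at about (175,182), (270,248), (372,320) and (472,405) each have green disc showing around them, and the wren is beside the brass ball at (570,455).

```bash
python3 -c "
from bench import sign_off; print(sign_off())"
```

```text
the job is handed in; nothing more can be done
None
```

The job is handed in: wren, tit, robin and pigeon stand upright on their own discs, rising in height from the brass ball to the black knob, and the look-alikes were left alone.

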